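# Gauge the flow-cell clamp with a taper blade

### The arm

A 7-joint arm with a two-finger parallel gripper is mounted at the origin on the work surface. World frame = base frame: x ahead of the robot, y to its left, z up, the work surface at z = 0. Lengths are in m, angles in rad, forces in N, time in s.
With the tool pointing down it reaches from about 0.425 to 0.8 m from the base axis. Payload 8.3 kg.
Tool frame: the origin (TCP) lies midway between the tips of the shut fingers; the grasp point (between the pads) lies 19 mm behind it; z points along the fingers, y is the line along which they close (so a half turn about z gives the same grasp; the last joint's range is limited). The gripper opens to 85 mm and grips with 20 to 120 N. Pads are 22 mm wide; open, the fingers measure 114 mm over their backs; the gripper's body (76 mm by 85 mm) begins 54 mm behind the grasp point. The pads swing forward as they close: fully open they stand 13 mm farther back than shut.
Start: joints at [-1.364, 0.383, 0.016, 1.37, -0.006, 1.388, -0.046], TCP at [0.167, 0.602, 0.231] pointing down, gripper open.
Joint ranges: [-2.95, 2.95], [-0.25, 2.06], [-1.52, 1.56], [0.18, 2.33], [-1.44, 4.58], [0.02, 2.06], [-3.01, 3.01]. Speed limits (rad/s): [2.39, 2.39, 3.01, 3.01, 3.14, 3.14, 3.14].

### API

Orientations are given as [roll, pitch, yaw] about the fixed x, y, z axes, in that order (R = Rz(yaw) Ry(pitch) Rx(roll)).
In Python, from cell import telemetry, vision, manip gives the robot as it stands.
- The arm moves only by the tool servo_tool, never from a script. Its argument "deltas" is a list of rows, each an object of numbers: "x", "y", "z": the shift along the world's x, y, z as a fraction of full scale; "rx", "ry", "rz": the turn, a rotation vector about the world's x, y, z as a fraction of full scale. In form: [{"x": .., "y": .., "z": .., "rx": .., "ry": .., "rz": ..}, ...]. A call has 1 to 8 rows; each row shifts and turns the commanded pose from where the row before left it; what a row does not reach is not made up. Full scale, the value 1, is 120 mm for a shift and 180 degrees for a turn. A row lasts 1/8 s, in which the tool goes at most 62.5 mm and 10.7 degrees, less where a joint would pass 70% of its speed; a pose out of reach is approached as far as the arm can. A call with a number of a shift or a turn outside -1 to 1 is refused whole. A call with a gripper value outside its range is refused whole. "grip" is the closure, from -1 (fully open) to 1 (shut), set as the call begins (left out, the last holds). The fingers move at their own pace and stop on an object; "grip_force" is the grip in N (left out, the last holds). Time passes only in rows, so rows that do not move let the fingers close. It gives the time, the measured TCP pose, the force, the opening and the grip force at its end, in the units of the state.
- telemetry.observe(): the state, without advancing time (a new reading comes with each control period).
- vision.grab_frame(name): name is "scene" or "top" or "wrist"; returns the picture (420x560x3 uint8, blue, green, red); there is no depth.
- vision.calibration(name): a dict with "K" (3x3 intrinsics, pixels), "camera_from_world" (4x4, takes a point from world to camera coordinates); the wrist camera has in their place "tool_from_camera" (4x4, takes a point from camera to tool coordinates, whose origin is the TCP and whose axes are the flange's). Camera axes: x right, y up, looking along -z (the intrinsics and any distortion apply to the point x, -y, -z); pixel columns grow to the right and rows downward; lengths in m; the calibration is good to about 2 mm. A picture is of the moment at which its call begins: read the wrist's pose just before it. calibration takes no time and is no camera call.
- manip.close_job(): hands the job in; it is judged then, once.
The state is a dict: "time_s": time; "qpos": joint angles; "joint_vel": joint speeds; "joint_torque": joint torques, N m; "ee_pos": TCP position; "tool_rot": TCP orientation; "contact_force": force on the tool from outside, world axes, zero at the start; "moment": the same for the moment, N m; "opening": finger opening in m; "grasp_force": force on a finger pad.
Only numpy, scipy, OpenCV 4.12 (cv2) and the standard library are available. Lean on these libraries where they do the work, as an engineer would, in place of code of your own. Each camera call takes 0.05 s, during which the arm holds its last target. There are 200 camera calls.

### The job

First turn the clamp's black knob clockwise until it clicks past its detent, which closes the sprung plate up. Then take the flat-handled taper blade out of the stand, slide it straight down between the two upright plates, flat face against the fixed plate, until it drags snugly but is not forced, and finish while still holding it there at that depth. Leave the driver, bottle and jar alone.

Things in the scene. Friction and masses are not known exactly. Their poses are not given: they have to be found in the camera images.
- clamp: Flow-cell clamp fixed to the bench: dark steel base 150 x 75 x 18 mm, two upright aluminium plates on it, and a grey tower (56 mm square, top at z 56 mm, centred 105 mm to the -y side) with the knob. Origin: on the bench under the plates' middle; x points from the sprung to the fixed plate (away from the robot, within 0.35 rad).
- knob (a joint): Quarter-turn knob on the clamp's tower, vertical axis: 0 at the start (plates apart), grows clockwise seen from above, stop at 1.36 rad. A detent resists (up to 0.2 N m) and springs it back if let go before about 0.9 rad; past 1.0 it snaps to the stop by itself and stays. Turning it moves the sprung plate 8 mm towards the fixed plate.
- knob_grip (a point): Point on the knob's axis where the pads should hold: black grip bar 46 mm long, 13 thick, 28 tall on a disc 42 mm across; the point is 22 mm above the disc, 6 mm below the bar's top, 86 mm above the bench. Its x axis lies along the bar and turns with it (0.68 rad anticlockwise of the clamp's x at the start).
- anvil: Fixed aluminium plate, +x side of the gap, 50 mm wide (y). Origin: on the bench below the middle of its gap face, which is the plane x = 0 of this frame. The parallel throat runs from z 85 mm down to 18 mm; above it both plates flare out at 45 degrees to z 95 mm (mouth 20 mm wider than the throat). Its place, and so the gap, varies by 1.5 mm.
- jaw: Sprung aluminium plate, -x side of the gap, same width, height and flare. Origin on the bench, axes parallel to the clamp's; its gap face is at x = -11 mm of its frame. With the knob clicked the gap is 3.5 to 5 mm (not known beforehand); the blade can push this plate back up to 7 mm against a spring: 2 N at once plus 1.8 N per mm.
- blade: Taper blade: steel, 18 mm wide (y), 70 long, under a flat white handle 18 (x) x 34 (y) x 48 mm tall, 70 g. Hangs in a slot of the stand by the handle's underside. Origin: middle of that underside; z up. Blade's +x face is flat, at x = +4 mm; the -x face tapers: 2 mm thick at the tip, 8 at the handle. Grip across x, 26 mm above origin, 60 N. Snug is a drag of 2 to 5 N, 18 to 50 mm into the throat.
- blade_tip (a point): Middle of the lower edge of the blade's flat (+x) face: 70 mm below the blade's origin and 4 mm to its +x; axes as the blade's.
- stand: Grey tool stand fixed to the bench, 55 x 130 x 85 mm, two slots 11.5 x 26 mm and 78 mm deep in its top, 33 mm either side of the middle along y. Origin under its middle.
- driver: White round-handled driver (handle 25 mm across, 50 mm tall, flange 34 mm) in the stand's other slot; leave alone. Origin under its flange.
- bottle: Clear solvent bottle 64 mm across, 190 mm tall; leave alone. Origin under its base.
- jar: Small amber jar 44 mm across, 60 mm tall; leave alone. Origin under its base.
Things that resemble listed ones, but are neither listed nor needed, are in the scene too. Of the things like the blade, leave any that is brown, green or purple; of the rest the smaller one is meant.

How it is judged:
By the outcome, as a careful person would: the job done as asked, in the order asked, and still so for the second after the job is handed in, while the arm keeps its last pose, push and grip.
It also fails if it takes over 64 s, if anything falls off the work surface, if the arm or the gripper's body presses on something with over 40 N, if the wrist force passes 120 N, or if a joint passes its speed limit or range.

## Working session

There is one attempt and no reset: what is moved stays moved. The work goes in short steps, Python scripts to look and compute and a tool call to move; the robot and the scene stay as the last step left them, time stands still between calls to the robot, and variables do not carry over. Pictures are saved under pics/ and viewed, at most 10 in all, crops included, and the job is handed in when it is done.

Besides the shell and the picture viewer there is one more tool, called after ">>>" as name(argument=value, ...), one argument or row to a line, values as JSON. servo_tool: Moves the arm, as the interface text tells. Its arguments: {"type":"object","properties":{"deltas":{"type":"array","items":{"type":"object","properties":{"x":{"type":"number"},"y":{"type":"number"},"z":{"type":"number"},"rx":{"type":"number"},"ry":{"type":"number"},"rz":{"type":"number"}}}},"grip":{"type":"number"},"grip_force":{"type":"number"}},"required":["deltas"]}

```bash
mkdir -p pics; ls; python3 - <<'E'
from cell import telemetry, vision
import cv2,json,numpy as np
s=telemetry.observe();print({k:np.round(v,3).tolist() for k,v in s.items()})
for n in("scene","top","wrist"):
    im=vision.grab_frame(n);cv2.imwrite(f"pics/{n}0.png",im)
    c=vision.calibration(n);print(n,{k:np.round(v,4).tolist() if not isinstance(v,str) else v for k,v in c.items()})
a=cv2.imread("pics/scene0.png");b=cv2.imread("pics/top0.png")
E
```

```text
pics
{'time_s': 0.0, 'qpos': [-1.364, 0.384, 0.016, 1.371, -0.006, 1.388, -0.046], 'joint_vel': [-0.0, 0.001, -0.001, -0.002, 0.0, -0.0, 0.001], 'joint_torque': [0.0, -62.76, 0.845, -37.184, 0.017, 0.014, 0.0], 'ee_pos': [0.166, 0.602, 0.23], 'tool_rot': [-3.14, 0.0, 2.872], 'contact_force': [1.155, 0.355, -0.012], 'moment': [-0.066, -0.019, 0.069], 'grasp_force': 0.0, 'opening': 0.085}
scene {'K': [[386.6493, 0.0, 277.1598], [0.0, 386.6493, 213.3403], [0.0, 0.0, 1.0]], 'camera_from_world': [[-0.6506, 0.7594, -0.009, 0.3281], [-0.5054, -0.424, 0.7515, 0.2079], [0.5668, 0.4935, 0.6597, -1.2719], [0.0, 0.0, 0.0, 1.0]]}
top {'K': [[532.0084, 0.0, 279.9121], [0.0, 532.0084, 212.2087], [0.0, 0.0, 1.0]], 'camera_from_world': [[-0.0173, -0.9998, -0.0067, 0.0199], [0.993, -0.0179, 0.1169, -0.5568], [-0.117, -0.0046, 0.9931, -1.2468], [0.0, 0.0, 0.0, 1.0]]}
wrist {'K': [[330.0058, 0.0, 275.0832], [0.0, 330.0058, 207.9872], [0.0, 0.0, 1.0]], 'tool_from_camera': [[-0.0008, 0.9602, 0.2792, 0.0719], [1.0, 0.0007, 0.0002, 0.0005], [-0.0, 0.2792, -0.9602, -0.1429], [0.0, 0.0, 0.0, 1.0]]}
```

View pics/scene0.png

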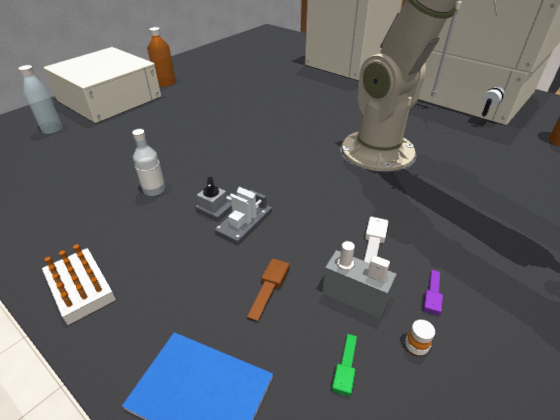

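View pics/top0.png

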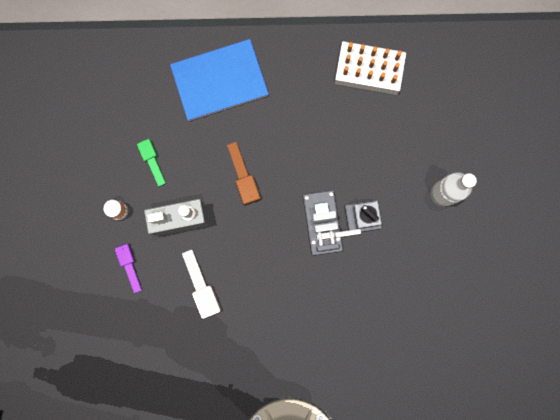

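Candidates for the blade, in scene pixels: white handle in the stand (379,269), bigger white one lying on the bench (375,235), brown (275,275), green (347,370), purple (434,292). The round white driver is at (347,255). I choose the white one in the stand and check it in a close crop, along with the clamp.

```bash
python3 - <<'E'
import cv2,numpy as np
b=cv2.imread("pics/top0.png");a=cv2.imread("pics/scene0.png")
def cr(i,x,y,w,h,W,H):return cv2.resize(i[y:y+h,x:x+w],(W,H),interpolation=cv2.INTER_CUBIC)
o=np.vstack([np.hstack([cr(b,295,180,100,75,400,300),cr(b,135,190,80,60,400,300)]),np.hstack([cr(a,190,170,90,68,400,300),cr(a,320,235,90,68,400,300)])])
cv2.imwrite("pics/crop0.png",o)
E
```

```text
(no output)
```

View pics/crop0.png

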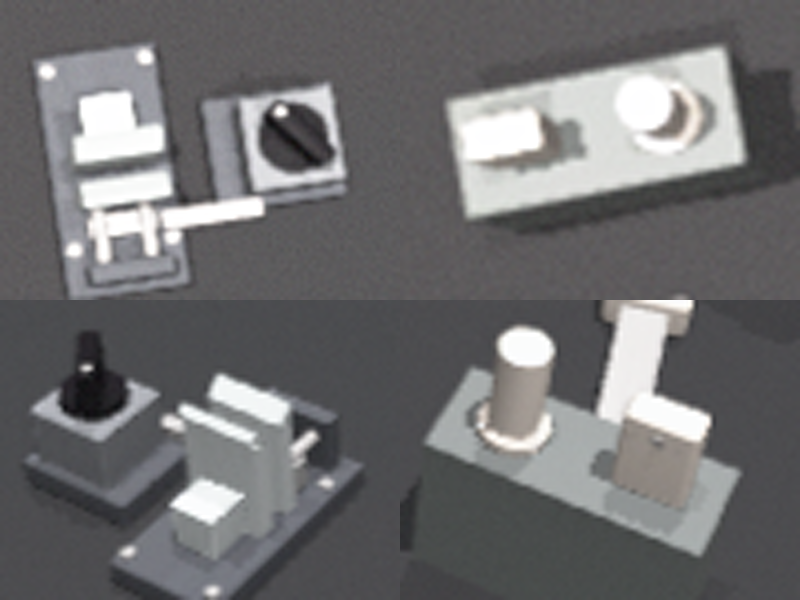

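The blade is the flat-handled block in the stand at crop (665,450), with the round driver beside it. The anvil is the upper plate in the top view, and the knob bar runs from crop (280,108) to (330,158).

```bash
cat > h.py <<'E'
import numpy as np,cv2
from cell import telemetry,vision
from scipy.spatial.transform import Rotation as R
def cam(n,s=None):
    c=vision.calibration(n)
    if n!="wrist": return np.array(c["K"]),np.linalg.inv(c["camera_from_world"])
    s=s or telemetry.observe();T=np.eye(4);T[:3,:3]=R.from_euler("xyz",s["tool_rot"]).as_matrix();T[:3,3]=s["ee_pos"]
    return np.array(c["K"]),T@np.array(c["tool_from_camera"])
def ray(C,p):
    K,M=C;d=np.linalg.inv(K)@[p[0],p[1],1];return M[:3,3],M[:3,:3]@[d[0],-d[1],-d[2]]
def onz(C,p,z):
    o,d=ray(C,p);return o+d*(z-o[2])/d[2]
def two(C1,p1,C2,p2):
    o1,d1=ray(C1,p1);o2,d2=ray(C2,p2);t=np.linalg.lstsq(np.c_[d1,-d2],o2-o1,rcond=None)[0]
    a,b=o1+t[0]*d1,o2+t[1]*d2;return (a+b)/2,np.linalg.norm(a-b)
def proj(C,P):
    K,M=C;q=np.linalg.inv(M)@np.r_[P,1];u=K@[q[0],-q[1],-q[2]];return u[:2]/u[2]
E
python3 - <<'E'
from h import *
np.set_printoptions(precision=4,suppress=True)
C=cam("top")
print("campos",C[1][:3,3],cam("scene")[1][:3,3])
def f(L,z,n):
    P=np.array([onz(C,p,z) for p in L]);print(n,P[:,:2].tolist(),"ctr",P.mean(0))
    return P
g=lambda a,x,y,s,ox:[(x+(u-ox)/s,y+v/s) for u,v in a]
P=f(g([(36,62),(155,45),(190,280),(70,298)],295,180,4,0),.018,"base")
d=P[0]-P[3]+P[1]-P[2];print("yaw",np.arctan2(d[1],d[0]))
P=f(g([(240,98),(330,85),(345,182),(252,193)],295,180,4,0),.056,"tower")
d=P[0]-P[3]+P[1]-P[2];print("yaw",np.arctan2(d[1],d[0]))
P=f(g([(447,100),(727,45),(747,160),(468,217)],135,190,5,400),.085,"stand")
d=P[0]-P[1]+P[3]-P[2];print("yaw of y",np.arctan2(d[1],d[0])-np.pi/2)
f(g([(502,136)],135,190,5,400),.133,"handletop")
P=f(g([(280,108),(328,158)],295,180,4,0),.092,"knob");d=P[0]-P[1];print("bar",np.arctan2(d[1],d[0]))
E
```

```text
campos [0.4073 0.0041 1.3035] [1.0396 0.4667 0.6857]
base [[0.5988323374223514, -0.049413911859478174], [0.6079941008947047, -0.12228939380929894], [0.46437111441950585, -0.1391979584682943], [0.4548185191870282, -0.06664271068635204]] ctr [ 0.5315 -0.0944  0.018 ]
yaw 0.1181296129771111
tower [[0.5694820390531855, -0.16780105198372233], [0.5762626376963915, -0.22119384625448266], [0.518582892337333, -0.22777155543867814], [0.5130737814663766, -0.17294358455045972]] ctr [ 0.5444 -0.1974  0.056 ]
yaw 0.102370722811301
stand [[0.5617284952057959, 0.3228648037446041], [0.5850459854835698, 0.1933239146742012], [0.5313668859500066, 0.18409066689660908], [0.5073310508877095, 0.3125121157865617]] ctr [0.5464 0.2532 0.085 ]
yaw of y 0.18154565646070275
handletop [[0.5391217137314822, 0.2856884282445303]] ctr [0.5391 0.2857 0.133 ]
knob [[0.5586067459814483, -0.18555077278533935], [0.5293118277840193, -0.2119194860724458]] ctr [ 0.544  -0.1987  0.092 ]
bar 0.7328770876481064
```

>>> servo_tool(
  deltas=[
    {"x": 0.325,"y": -0.35,"rz": -0.041},
    {"x": 0.325,"y": -0.35,"rz": -0.041},
    {"x": 0.325,"y": -0.35,"rz": -0.041},
    {"x": 0.325,"y": -0.35,"rz": -0.041},
    {"x": 0.325,"y": -0.35,"rz": -0.041},
    {"x": 0.325,"y": -0.35,"rz": -0.041},
    {"x": 0.12,"y": -0.458,"rz": -0.041},
    {"x": 0.12,"y": -0.458,"rz": -0.041},
  ],
)

```text
schema error: expected keys x, y, z, rx, ry, rz
```

>>> servo_tool(
  deltas=[
    {"x": 0.12,"y": -0.458,"rz": -0.041},
    {"x": 0.12,"y": -0.458,"rz": -0.041},
    {"x": 0.12,"y": -0.458,"rz": -0.041},
    {"x": 0.12,"y": -0.458,"rz": -0.041},
    {"x": 0.12,"y": -0.458,"rz": -0.041},
    {"x": 0.12,"y": -0.458,"rz": -0.041},
    {"x": 0.12,"y": -0.458,"rz": -0.041},
    {"x": 0.12,"y": -0.458,"rz": -0.041},
  ],
)

```text
schema error: expected keys x, y, z, rx, ry, rz
```

>>> servo_tool(
  deltas=[
    {},
    {},
  ],
  grip=-0.2,
)

```text
schema error: expected keys x, y, z, rx, ry, rz
```

```bash
python3 - <<'E'
from h import *
import json
s=telemetry.observe();im=vision.grab_frame("wrist");cv2.imwrite("pics/w1.png",im)
json.dump({k:(v if np.isscalar(v) else list(map(float,v))) for k,v in s.items()},open("s1.json","w"))
print(s["ee_pos"],s["tool_rot"],s["qpos"],s["time_s"])
for P in([.544,-.199,.092],[.53,-.094,.095]):print(proj(cam("wrist",s),np.array(P)))
cv2.imwrite("pics/w1v.png",cv2.resize(im,(784,588),interpolation=cv2.INTER_CUBIC))
E
```

```text
[0.16646131 0.60200931 0.23048112] [-3.14001438e+00  6.30056271e-06  2.87179864e+00] [-1.3638739   0.38408529  0.01639881  1.37091837 -0.00631851  1.38821608
 -0.04651039] 0.15
[-214.25040443  605.41221312]
[-157.18335505  589.28638216]
```

View pics/w1v.png

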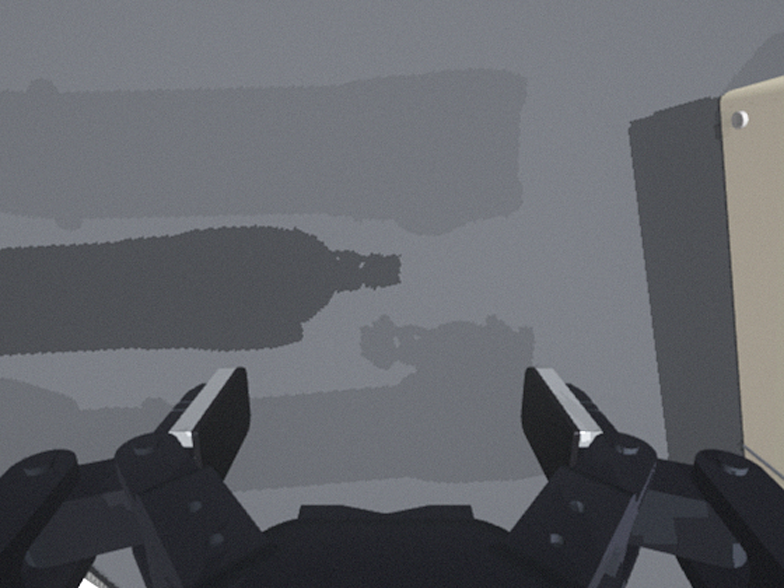

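The moves were refused because every key is required, so the arm is still at the start. This wrist view shows only the bench and shadows, with the fingers at the bottom.

>>> servo_tool(
  deltas=[
    {"x": 0.325,"y": -0.35,"z": 0,"rx": 0,"ry": 0,"rz": -0.041},
    {"x": 0.325,"y": -0.35,"z": 0,"rx": 0,"ry": 0,"rz": -0.041},
    {"x": 0.325,"y": -0.35,"z": 0,"rx": 0,"ry": 0,"rz": -0.041},
    {"x": 0.325,"y": -0.35,"z": 0,"rx": 0,"ry": 0,"rz": -0.041},
    {"x": 0.325,"y": -0.35,"z": 0,"rx": 0,"ry": 0,"rz": -0.041},
    {"x": 0.325,"y": -0.35,"z": 0,"rx": 0,"ry": 0,"rz": -0.041},
    {"x": 0.12,"y": -0.458,"z": 0,"rx": 0,"ry": 0,"rz": -0.041},
    {"x": 0.12,"y": -0.458,"z": 0,"rx": 0,"ry": 0,"rz": -0.041},
  ],
)

```text
time_s: 1.2
ee_pos: [0.4298, 0.2385, 0.2311]
tool_rot: [-3.141, 0.0, 1.837]
contact_force: [-0.1, 0.1, 0.4]
opening: 0.0856
grasp_force: 0.0
```

>>> servo_tool(
  deltas=[
    {"x": 0.12,"y": -0.458,"z": 0,"rx": 0,"ry": 0,"rz": -0.041},
    {"x": 0.12,"y": -0.458,"z": 0,"rx": 0,"ry": 0,"rz": -0.041},
    {"x": 0.12,"y": -0.458,"z": 0,"rx": 0,"ry": 0,"rz": -0.041},
    {"x": 0.12,"y": -0.458,"z": 0,"rx": 0,"ry": 0,"rz": -0.041},
    {"x": 0.12,"y": -0.458,"z": 0,"rx": 0,"ry": 0,"rz": -0.041},
    {"x": 0.12,"y": -0.458,"z": 0,"rx": 0,"ry": 0,"rz": -0.041},
    {"x": 0.12,"y": -0.458,"z": 0,"rx": 0,"ry": 0,"rz": -0.041},
    {"x": 0.12,"y": -0.458,"z": 0,"rx": 0,"ry": 0,"rz": -0.041},
  ],
)

```text
time_s: 2.2
ee_pos: [0.545, -0.2006, 0.2314]
tool_rot: [3.141, -0.001, 0.808]
contact_force: [0.2, 0.0, 0.8]
opening: 0.0851
grasp_force: 0.0
```

>>> servo_tool(
  deltas=[
    {"x": 0,"y": 0,"z": 0,"rx": 0,"ry": 0,"rz": 0},
    {"x": 0,"y": 0,"z": 0,"rx": 0,"ry": 0,"rz": 0},
  ],
  grip=-0.2,
)

```text
time_s: 2.45
ee_pos: [0.5444, -0.199, 0.2308]
tool_rot: [-3.141, 0.0, 0.811]
contact_force: [-0.4, 0.6, -0.0]
opening: 0.0523
grasp_force: 0.0
```

```bash
python3 - <<'E'
from h import *
import json
s=telemetry.observe();im=vision.grab_frame("wrist");cv2.imwrite("pics/w2.png",im)
json.dump({k:(v if np.isscalar(v) else list(map(float,v))) for k,v in s.items()},open("s2.json","w"))
print(s["ee_pos"],s["tool_rot"],s["qpos"],s["time_s"],s["opening"])
for P in([.544,-.199,.092],[.53,-.094,.095]):print(proj(cam("wrist",s),np.array(P)))
cv2.imwrite("pics/w2v.png",cv2.resize(im,(784,588),interpolation=cv2.INTER_CUBIC))
E
```

```text
[ 0.54440177 -0.19900932  0.23084174] [-3.14070445e+00  3.23903824e-04  8.11099560e-01] [-0.33547731  0.35981816  0.82981768  1.52911963 -0.26816239  1.37193882
 -0.24390623] 2.45 0.052313463180064745
[276.19366007 196.19710688]
[175.04402247 118.00401271]
```

View pics/w2v.png

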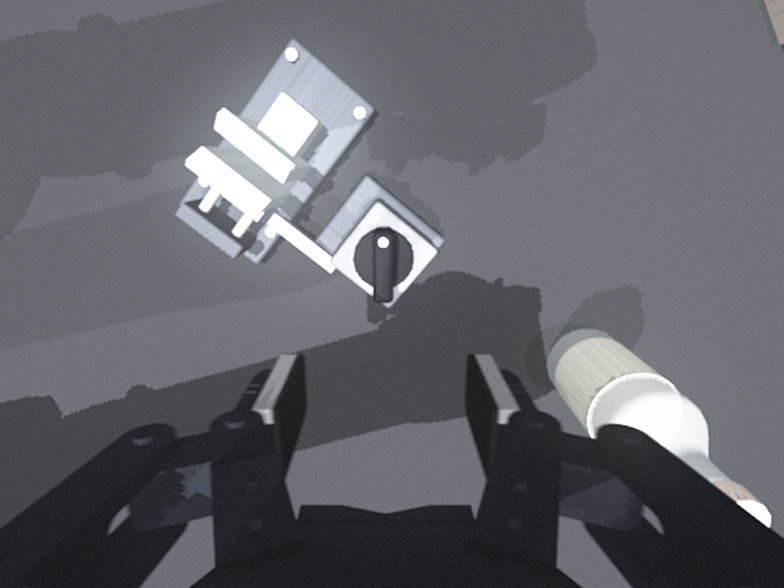

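The wrist view shows the knob bar upright at view (383,265), so the yaw already matches. The disc centre is at (384,258), the plates are at (240,165), and the bottle at (640,400) is well clear.

```bash
python3 - <<'E'
from h import *
import json
s=json.load(open("s2.json"));C=cam("wrist",s);np.set_printoptions(precision=4,suppress=True)
im=cv2.imread("pics/w2.png");g=cv2.cvtColor(im,cv2.COLOR_BGR2GRAY)
m=np.zeros_like(g);m[145:225,235:318]=(g[145:225,235:318]<60)*255
# bar: very dark; disc: dark
for t in(30,40,60,75):
    mm=np.zeros_like(g);mm[150:220,238:310]=(g[150:220,238:310]<t)*255
    cs=cv2.findContours(mm,0,2)[0];c=max(cs,key=cv2.contourArea);print(t,cv2.contourArea(c),cv2.minAreaRect(c),cv2.boundingRect(c))
for p,z in(((383/1.4,301/1.4),.092),((383/1.4,229/1.4),.092),((273.6,189.3),.092),((274.3,184.3),.064)):print(onz(C,p,z))
E
```

```text
Traceback (most recent call last):
ValueError: max() iterable argument is empty
```

```bash
python3 - <<'E'
from h import *
import json
s=json.load(open("s2.json"));C=cam("wrist",s);np.set_printoptions(precision=4,suppress=True)
g=cv2.cvtColor(cv2.imread("pics/w2.png"),cv2.COLOR_BGR2GRAY)
for t in(45,55,65,75):
    mm=np.zeros_like(g);mm[150:220,238:310]=(g[150:220,238:310]<t)*255
    cs=cv2.findContours(mm,0,2)[0]
    if cs: c=max(cs,key=cv2.contourArea);print(t,cv2.contourArea(c),cv2.minAreaRect(c))
for p,z in(((383/1.4,301/1.4),.092),((383/1.4,229/1.4),.092),((273.6,189.3),.092),((274.3,184.3),.064)):print(onz(C,p,z))
E
```

```text
45 0.0 ((267.0, 210.0), (0.0, 0.0), 0.0)
55 4.0 ((275.6513671875, 163.49542236328125), (11.110785484313965, 2.29878306388855), 16.699243545532227)
65 144.5 ((275.5, 189.0), (52.0, 17.0), 90.0)
75 275.0 ((275.0, 189.5), (53.0, 18.0), 90.0)
[ 0.5304 -0.21    0.092 ]
[ 0.5622 -0.1766  0.092 ]
[ 0.5466 -0.1929  0.092 ]
[ 0.546  -0.1944  0.064 ]
```

>>> servo_tool(
  deltas=[
    {"x": 0.013,"y": 0.03,"z": -0.35,"rx": 0,"ry": 0,"rz": -0.003},
    {"x": 0,"y": 0,"z": -0.35,"rx": 0,"ry": 0,"rz": 0},
    {"x": 0,"y": 0,"z": -0.35,"rx": 0,"ry": 0,"rz": 0},
    {"x": 0,"y": 0,"z": -0.15,"rx": 0,"ry": 0,"rz": 0},
    {"x": 0,"y": 0,"z": -0.14,"rx": 0,"ry": 0,"rz": 0},
    {"x": 0,"y": 0,"z": 0,"rx": 0,"ry": 0,"rz": 0},
  ],
)

```text
time_s: 3.25
ee_pos: [0.5461, -0.1951, 0.0703]
tool_rot: [-3.141, 0.0, 0.802]
contact_force: [0.4, 0.4, -0.1]
opening: 0.051
grasp_force: 0.0
```

>>> servo_tool(
  deltas=[
    {"x": 0,"y": 0,"z": 0,"rx": 0,"ry": 0,"rz": 0},
    {"x": 0,"y": 0,"z": 0,"rx": 0,"ry": 0,"rz": 0},
    {"x": 0,"y": 0,"z": 0,"rx": 0,"ry": 0,"rz": 0},
    {"x": 0,"y": 0,"z": 0,"rx": 0,"ry": 0,"rz": 0},
  ],
  grip=1,
  grip_force=60,
)

```text
time_s: 3.75
ee_pos: [0.5462, -0.1953, 0.0718]
tool_rot: [-3.141, -0.001, 0.802]
contact_force: [-4.9, 2.7, 8.1]
opening: 0.012
grasp_force: 59.1
```

>>> servo_tool(
  deltas=[
    {"x": -0.005,"y": 0.005,"z": 0,"rx": 0,"ry": 0,"rz": -0.048},
    {"x": 0,"y": 0,"z": 0,"rx": 0,"ry": 0,"rz": -0.055},
    {"x": 0,"y": 0,"z": 0,"rx": 0,"ry": 0,"rz": -0.055},
    {"x": 0,"y": 0,"z": 0,"rx": 0,"ry": 0,"rz": -0.055},
    {"x": 0,"y": 0,"z": 0,"rx": 0,"ry": 0,"rz": -0.055},
    {"x": 0,"y": 0,"z": 0,"rx": 0,"ry": 0,"rz": -0.055},
    {"x": 0,"y": 0,"z": 0,"rx": 0,"ry": 0,"rz": -0.055},
    {"x": 0,"y": 0,"z": 0,"rx": 0,"ry": 0,"rz": -0.05},
  ],
)

```text
time_s: 4.75
ee_pos: [0.546, -0.1958, 0.0718]
tool_rot: [-3.141, -0.002, -0.549]
contact_force: [-1.5, 0.4, 3.7]
opening: 0.0119
grasp_force: 58.7
```

>>> servo_tool(
  deltas=[
    {"x": 0,"y": 0,"z": 0,"rx": 0,"ry": 0,"rz": 0},
    {"x": 0,"y": 0,"z": 0,"rx": 0,"ry": 0,"rz": 0},
  ],
)

```text
time_s: 5.0
ee_pos: [0.546, -0.1958, 0.0718]
tool_rot: [-3.142, -0.002, -0.543]
contact_force: [-2.1, -0.0, 5.4]
opening: 0.0117
grasp_force: 59.0
```

```bash
python3 - <<'E'
from h import *
s=telemetry.observe();print(s["moment"],s["tool_rot"],s["qpos"])
E
```

```text
[-0.34296202  0.58106152 -0.18245856] [-3.14157066e+00 -1.84275873e-03 -5.43283340e-01] [-0.47083485  0.64137274  1.05858026  1.73182783 -0.6119206   1.1378626
 -1.34079167]
```

>>> servo_tool(
  deltas=[
    {"x": 0,"y": 0,"z": 0,"rx": 0,"ry": 0,"rz": 0},
    {"x": 0,"y": 0,"z": 0,"rx": 0,"ry": 0,"rz": 0},
    {"x": 0,"y": 0,"z": 0.25,"rx": 0,"ry": 0,"rz": 0},
    {"x": 0,"y": 0,"z": 0.45,"rx": 0,"ry": 0,"rz": 0.0},
    {"x": 0,"y": 0,"z": 0.45,"rx": 0,"ry": 0,"rz": 0.059},
    {"x": -0.02,"y": 0.175,"z": 0.15,"rx": 0,"ry": 0,"rz": 0.059},
    {"x": -0.02,"y": 0.175,"z": 0,"rx": 0,"ry": 0,"rz": 0.059},
    {"x": -0.02,"y": 0.175,"z": 0,"rx": 0,"ry": 0,"rz": 0.059},
  ],
  grip=-0.2,
)

```text
time_s: 6.0
ee_pos: [0.5383, -0.1314, 0.2268]
tool_rot: [-3.141, -0.001, 0.204]
contact_force: [1.2, 0.5, -0.2]
opening: 0.0513
grasp_force: 0.0
```

>>> servo_tool(
  deltas=[
    {"x": -0.02,"y": 0.175,"z": 0,"rx": 0,"ry": 0,"rz": 0.059},
    {"x": -0.02,"y": 0.175,"z": 0,"rx": 0,"ry": 0,"rz": 0.059},
    {"x": 0,"y": 0,"z": 0,"rx": 0,"ry": 0,"rz": 0.059},
    {"x": 0,"y": 0,"z": 0,"rx": 0,"ry": 0,"rz": 0.059},
    {"x": 0,"y": 0,"z": 0,"rx": 0,"ry": 0,"rz": 0.059},
    {"x": 0,"y": 0,"z": 0,"rx": 0,"ry": 0,"rz": 0.059},
    {"x": 0,"y": 0,"z": 0,"rx": 0,"ry": 0,"rz": 0.059},
    {"x": 0,"y": 0,"z": 0,"rx": 0,"ry": 0,"rz": 0.059},
  ],
)

```text
time_s: 7.0
ee_pos: [0.5334, -0.09, 0.2265]
tool_rot: [-3.142, -0.0, 1.687]
contact_force: [0.6, -0.2, -0.1]
opening: 0.0512
grasp_force: 0.0
```

>>> servo_tool(
  deltas=[
    {"x": 0,"y": 0,"z": 0,"rx": 0,"ry": 0,"rz": 0},
    {"x": 0,"y": 0,"z": 0,"rx": 0,"ry": 0,"rz": 0},
  ],
)

```text
time_s: 7.25
ee_pos: [0.5334, -0.0901, 0.2265]
tool_rot: [-3.141, -0.0, 1.677]
contact_force: [0.4, 0.6, 1.0]
opening: 0.0516
grasp_force: 0.0
```

```bash
python3 - <<'E'
from h import *
import json
s=telemetry.observe();im=vision.grab_frame("wrist");cv2.imwrite("pics/w3.png",im)
json.dump({k:(v if np.isscalar(v) else list(map(float,v))) for k,v in s.items()},open("s3.json","w"))
C=cam("wrist",s)
print(s["ee_pos"],s["tool_rot"],s["qpos"][-1],s["time_s"])
c=proj(C,np.array([.534,-.091,.085]));print(c)
x,y=max(0,int(c[0])-90),max(0,int(c[1])-65);x=min(x,380);print(x,y)
cv2.imwrite("pics/w3v.png",cv2.resize(im[y:y+135,x:x+180],(796,597),interpolation=cv2.INTER_CUBIC))
E
```

```text
[ 0.53342842 -0.09009018  0.22646935] [-3.14149944e+00 -1.60138530e-04  1.67680820e+00] 0.3730773045113287 7.25
[276.53539885 197.22761356]
186 132
```

View pics/w3v.png

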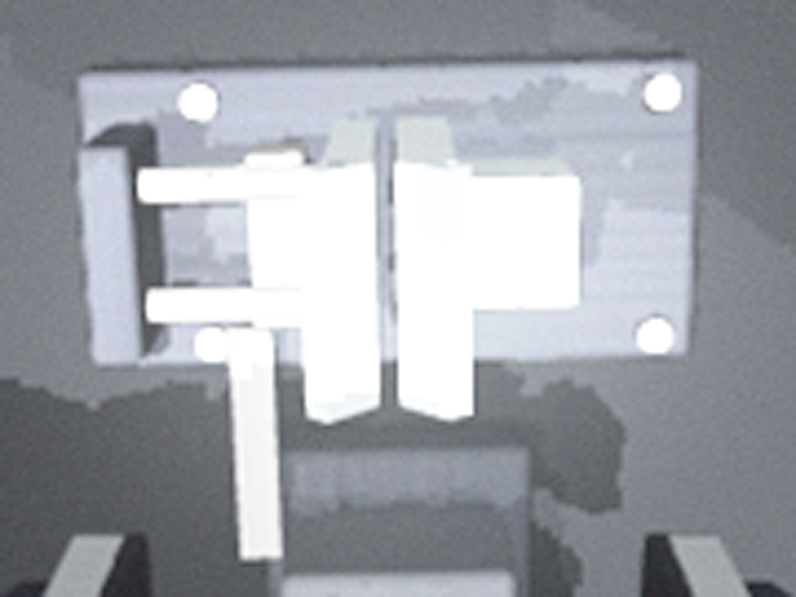

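The view shows the plates with the throat slit between crop columns 379 (jaw) and 397 (anvil, right = +x), running from row 165 to row 405. I'll refine the edges to subpixel.

```bash
python3 - <<'E'
from h import *
import json
s=json.load(open("s3.json"));C=cam("wrist",s);np.set_printoptions(precision=4,suppress=True)
g=cv2.cvtColor(cv2.imread("pics/w3.png"),cv2.COLOR_BGR2GRAY).astype(float)
L=[];Rr=[]
for r in range(172,222):
    row=g[r,266:284];d=np.diff(row)
    i=np.argmin(row);
    w=np.clip(-d[:i],0,None);L.append((266.5+(w*np.arange(i)).sum()/w.sum(),r))
    w=np.clip(d[i:],0,None);Rr.append((266.5+i+(w*np.arange(len(w))).sum()/w.sum(),r))
print(g[190,264:286],g[205,264:286])
for n,E in(("jaw",L),("anvil",Rr)):
    k=np.polyfit([e[1] for e in E],[e[0] for e in E],1)
    a,b=[onz(C,(np.polyval(k,r),r),.085) for r in(170,223)]
    d=a-b;print(n,k,a,b,"yaw",np.arctan2(d[1],d[0])-np.pi/2,"rms",np.std(np.polyval(k,[e[1] for e in E])-[e[0] for e in E]))
f=lambda u,v,z:onz(C,(186+u/4.422,132+v/4.422),z)
print("y ends anvil",f(397,165,.085),f(398,407,.085))
B=np.array([f(80,75,.018),f(697,62,.018),f(688,352,.018),f(93,366,.018)]);d=B[1]-B[0]+B[2]-B[3];print("base",B.mean(0),np.arctan2(d[1],d[0]))
E
```

```text
[255. 255. 255. 255. 255. 255. 255. 197. 191. 178. 137. 205. 255. 255.
 255. 255. 255. 255. 255. 255. 255. 255.] [255. 255. 255. 255. 255. 255. 255. 235. 206. 228. 216. 210. 255. 255.
 255. 255. 255. 255. 255. 255. 255. 255.]
jaw [  0.0073 270.0582] [ 0.5269 -0.0672  0.085 ] [ 0.5322 -0.1155  0.085 ] yaw 0.10932988956876555 rms 0.4083849851925957
anvil [  0.0158 271.7977] [ 0.5296 -0.0669  0.085 ] [ 0.5355 -0.1152  0.085 ] yaw 0.12046423354723501 rms 0.33676225960899797
y ends anvil [ 0.5307 -0.0662  0.085 ] [ 0.5362 -0.1161  0.085 ]
base [ 0.5315 -0.0905  0.018 ] 0.12788215380652904
```

>>> servo_tool(
  deltas=[
    {"x": 0.008,"y": 0.45,"z": 0.015,"rx": 0,"ry": 0,"rz": 0.003},
    {"x": 0.008,"y": 0.45,"z": 0.015,"rx": 0,"ry": 0,"rz": 0.003},
    {"x": 0.008,"y": 0.45,"z": 0.015,"rx": 0,"ry": 0,"rz": 0.003},
    {"x": 0.008,"y": 0.45,"z": 0.015,"rx": 0,"ry": 0,"rz": 0.003},
    {"x": 0.008,"y": 0.45,"z": 0.015,"rx": 0,"ry": 0,"rz": 0.003},
    {"x": 0.008,"y": 0.45,"z": 0.015,"rx": 0,"ry": 0,"rz": 0.003},
    {"x": 0.008,"y": 0.45,"z": 0.015,"rx": 0,"ry": 0,"rz": 0.003},
    {"x": 0,"y": 0,"z": 0,"rx": 0,"ry": 0,"rz": 0.003},
  ],
  grip=-0.6,
)

```text
time_s: 8.3
ee_pos: [0.5382, 0.2944, 0.2378]
tool_rot: [-3.14, -0.001, 1.764]
contact_force: [0.4, -0.5, -0.2]
opening: 0.0685
grasp_force: 0.0
```

>>> servo_tool(
  deltas=[
    {"x": 0,"y": 0,"z": 0,"rx": 0,"ry": 0,"rz": 0},
    {"x": 0,"y": 0,"z": 0,"rx": 0,"ry": 0,"rz": 0},
  ],
)

```text
time_s: 8.55
ee_pos: [0.5407, 0.2862, 0.2393]
tool_rot: [3.141, 0.0, 1.753]
contact_force: [0.6, 0.1, -0.6]
opening: 0.0683
grasp_force: 0.0
```

```bash
python3 - <<'E'
from h import *
import json
s=telemetry.observe();im=vision.grab_frame("wrist");cv2.imwrite("pics/w4.png",im)
json.dump({k:(v if np.isscalar(v) else list(map(float,v))) for k,v in s.items()},open("s4.json","w"))
C=cam("wrist",s)
print(s["ee_pos"],s["tool_rot"],s["qpos"][-1],s["time_s"])
c=proj(C,np.array([.541,.288,.133]));print(c)
x,y=max(0,int(c[0])-110),max(0,int(c[1])-82);print(x,y)
cv2.imwrite("pics/w4v.png",cv2.resize(im[y:y+165,x:x+220],(792,594),interpolation=cv2.INTER_CUBIC))
g=cv2.cvtColor(im,cv2.COLOR_BGR2GRAY)
for t in(200,225,240,250):
  for k in cv2.findContours((g>t).astype(np.uint8),0,2)[0]:
    if cv2.contourArea(k)>150:print(t,cv2.contourArea(k),cv2.minAreaRect(k))
E
```

```text
[0.54072902 0.28621763 0.239307  ] [3.14137578e+00 3.53698542e-04 1.75306216e+00] -0.19886655687301097 8.55
[276.7785163  205.01500061]
166 123
200 543.5 ((275.2500305175781, 282.7500305175781), (26.870054244995117, 26.16295051574707), 45.0)
200 218.5 ((274.9032287597656, 253.6929931640625), (23.64112091064453, 34.15211486816406), 88.02507019042969)
200 4016.0 ((135.86537170410156, 218.32693481445312), (41.3805046081543, 146.30264282226562), 78.69007110595703)
200 3873.5 ((275.0, 190.0), (70.0, 60.0), 90.0)
200 1646.5 ((330.9882507324219, 59.6529541015625), (47.828025817871094, 48.458621978759766), 22.833650588989258)
225 516.0 ((275.0, 283.0), (25.455841064453125, 25.455841064453125), 45.0)
225 2135.0 ((94.44230651855469, 227.2115478515625), (40.20380783081055, 60.403770446777344), 78.69007110595703)
225 1723.5 ((164.94923400878906, 212.26409912109375), (21.507661819458008, 86.24102020263672), 77.85572052001953)
225 2091.5 ((275.5, 200.0), (50.0, 57.0), 90.0)
225 1604.5 ((333.0, 60.5), (47.0, 44.0), 90.0)
240 308.0 ((275.9307861328125, 287.4461669921875), (15.256272315979004, 27.287641525268555), 82.87498474121094)
240 2085.5 ((94.36538696289062, 227.32691955566406), (39.615455627441406, 60.20764923095703), 78.69007110595703)
240 1683.0 ((165.05206298828125, 212.24195861816406), (21.0869140625, 86.03064727783203), 77.85572052001953)
240 825.0 ((275.5, 202.0), (40.0, 21.0), 90.0)
240 1589.5 ((332.5, 60.5), (47.0, 43.0), 90.0)
250 258.0 ((275.6539001464844, 287.7308044433594), (13.519784927368164, 26.41939926147461), 82.87498474121094)
250 2026.5 ((94.25, 227.25001525878906), (38.6348762512207, 60.01152801513672), 78.69007110595703)
250 1621.5 ((165.16207885742188, 212.2605438232422), (20.49066734313965, 85.15330505371094), 77.96940612792969)
250 776.0 ((275.5, 201.5), (39.0, 21.0), 90.0)
250 1573.0 ((332.5, 60.5), (47.0, 43.0), 90.0)
```

View pics/w4v.png

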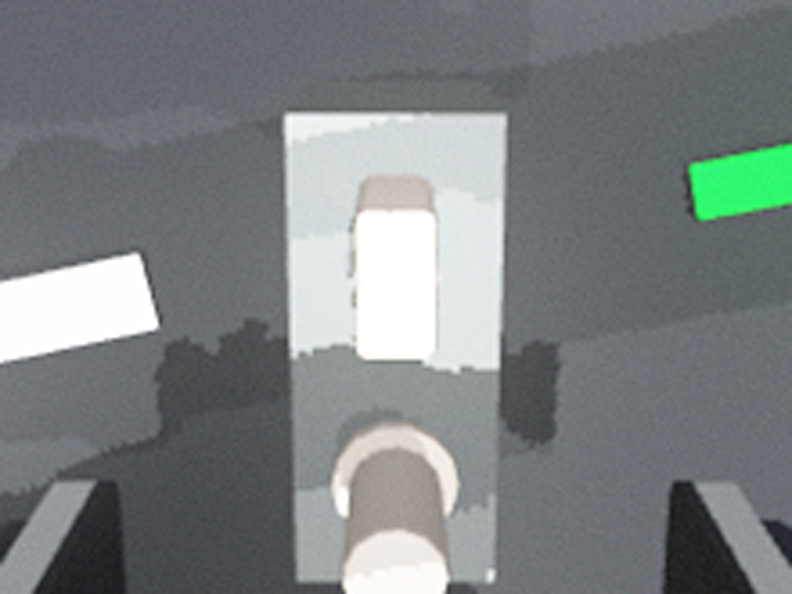

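The crop shows the handle top at image (275.5,202), square to the tool. The driver is below it and the larger white blade lies off to the left. I'm going down to grasp.

>>> servo_tool(
  deltas=[
    {"x": -0.009,"y": 0.034,"z": -0.3,"rx": 0,"ry": 0,"rz": 0},
    {"x": 0,"y": 0,"z": -0.35,"rx": 0,"ry": 0,"rz": 0},
    {"x": 0,"y": 0,"z": -0.3,"rx": 0,"ry": 0,"rz": 0},
    {"x": 0,"y": 0,"z": -0.18,"rx": 0,"ry": 0,"rz": 0},
    {"x": 0,"y": 0,"z": -0.1,"rx": 0,"ry": 0,"rz": 0},
    {"x": 0,"y": 0,"z": 0,"rx": 0,"ry": 0,"rz": 0},
  ],
)

```text
time_s: 9.35
ee_pos: [0.5391, 0.2914, 0.0913]
tool_rot: [-3.141, 0.0, 1.756]
contact_force: [0.2, -0.6, -0.1]
opening: 0.0684
grasp_force: 0.0
```

>>> servo_tool(
  deltas=[
    {"x": 0,"y": 0,"z": 0,"rx": 0,"ry": 0,"rz": 0},
    {"x": 0,"y": 0,"z": 0,"rx": 0,"ry": 0,"rz": 0},
    {"x": 0,"y": 0,"z": 0,"rx": 0,"ry": 0,"rz": 0},
    {"x": 0,"y": 0,"z": 0,"rx": 0,"ry": 0,"rz": 0},
    {"x": 0,"y": 0,"z": 0,"rx": 0,"ry": 0,"rz": 0},
  ],
  grip=1,
  grip_force=60,
)

```text
time_s: 9.98
ee_pos: [0.5396, 0.2923, 0.0923]
tool_rot: [3.14, -0.001, 1.757]
contact_force: [-2.1, -1.0, 5.7]
opening: 0.0174
grasp_force: 59.1
```

>>> servo_tool(
  deltas=[
    {"x": 0,"y": 0,"z": 0.15,"rx": 0,"ry": 0,"rz": 0},
    {"x": 0,"y": 0,"z": 0.25,"rx": 0,"ry": 0,"rz": 0},
    {"x": 0,"y": 0,"z": 0.3,"rx": 0,"ry": 0,"rz": 0},
    {"x": 0,"y": 0,"z": 0.3,"rx": 0,"ry": 0,"rz": 0},
    {"x": 0,"y": 0,"z": 0.25,"rx": 0,"ry": 0,"rz": 0},
    {"x": 0,"y": 0,"z": 0,"rx": 0,"ry": 0,"rz": 0},
    {"x": 0,"y": 0,"z": 0,"rx": 0,"ry": 0,"rz": 0},
  ],
)

```text
time_s: 10.85
ee_pos: [0.5388, 0.2919, 0.2412]
tool_rot: [-3.141, 0.0, 1.757]
contact_force: [0.3, 0.3, -2.1]
opening: 0.0173
grasp_force: 58.6
```

```bash
python3 - <<'E'
from h import *
import json
s=telemetry.observe()
print(s["ee_pos"],s["tool_rot"],s["contact_force"],s["moment"],s["opening"])
o=[]
for n in("scene","wrist"):
    im=vision.grab_frame(n);cv2.imwrite(f"pics/{n}5.png",im)
    C=cam(n,s) if n=="wrist" else cam(n)
    p=np.array(s["ee_pos"]);c=proj(C,p-[0,0,.035]);print(n,c,proj(C,p-[0,0,.077]))
    if n=="scene":
        x,y=int(c[0])-45,int(c[1])-65;print(x,y);o.append(cv2.resize(im[y:y+135,x:x+90],(400,600),interpolation=cv2.INTER_CUBIC))
    else:
        x,y=int(c[0])-45,max(0,min(285,int(c[1])-65));print(x,y);o.append(cv2.resize(im[y:y+135,x:x+90],(400,600),interpolation=cv2.INTER_CUBIC))
cv2.imwrite("pics/b5.png",np.hstack(o))
E
```

```text
[0.53878013 0.29192854 0.24119106] [-3.14086074e+00  7.69664696e-05  1.75656346e+00] [ 0.31477169  0.25142191 -2.08873509] [-0.02099419 -0.02318427 -0.00824199] 0.01726229355830474
scene [388.37448121 232.03430893] [384.26548454 248.39788382]
343 167
wrist [276.52456751 241.22488406] [276.2788608  218.70643637]
231 176
```

View pics/b5.png

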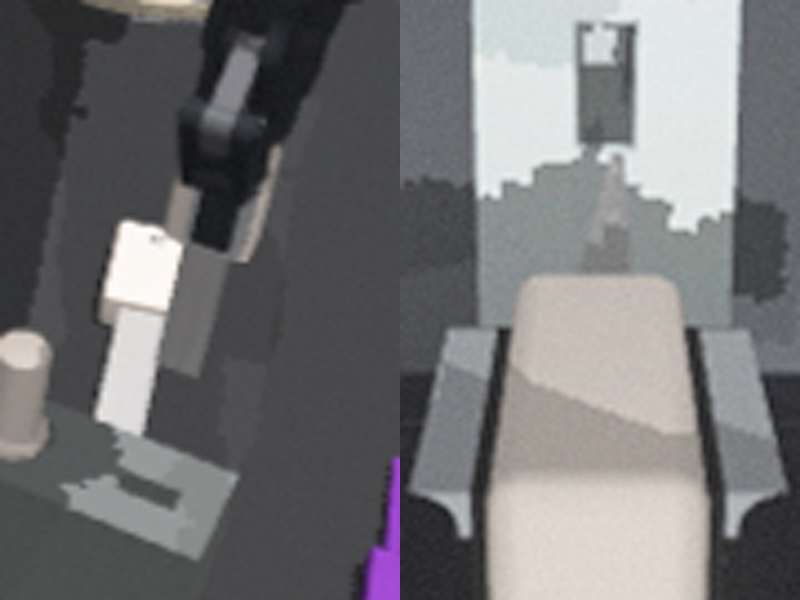

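The right-hand view shows the blade's right (+x) face vertical, with the taper on the left running down to the tip at crop (617,155). So the flat face already points to +x and no flip is needed. I'm carrying it to the clamp.

>>> servo_tool(
  deltas=[
    {"x": -0.011,"y": -0.3,"z": 0,"rx": 0,"ry": 0,"rz": -0.003},
    {"x": -0.011,"y": -0.42,"z": 0,"rx": 0,"ry": 0,"rz": -0.003},
    {"x": -0.011,"y": -0.42,"z": 0,"rx": 0,"ry": 0,"rz": -0.003},
    {"x": -0.011,"y": -0.42,"z": 0,"rx": 0,"ry": 0,"rz": -0.003},
    {"x": -0.011,"y": -0.42,"z": 0,"rx": 0,"ry": 0,"rz": -0.003},
    {"x": -0.01,"y": -0.42,"z": 0,"rx": 0,"ry": 0,"rz": -0.002},
    {"x": -0.01,"y": -0.42,"z": 0,"rx": 0,"ry": 0,"rz": -0.002},
    {"x": -0.01,"y": -0.376,"z": 0,"rx": 0,"ry": 0,"rz": -0.002},
  ],
)

```text
time_s: 11.95
ee_pos: [0.5281, -0.0933, 0.2407]
tool_rot: [-3.14, -0.0, 1.69]
contact_force: [1.3, -0.5, -1.8]
opening: 0.0175
grasp_force: 58.6
```

>>> servo_tool(
  deltas=[
    {"x": 0,"y": 0,"z": 0,"rx": 0,"ry": 0,"rz": 0},
    {"x": 0,"y": 0,"z": 0,"rx": 0,"ry": 0,"rz": 0},
    {"x": 0,"y": 0,"z": 0,"rx": 0,"ry": 0,"rz": 0},
  ],
)

```text
time_s: 12.32
ee_pos: [0.529, -0.0898, 0.241]
tool_rot: [-3.141, -0.0, 1.693]
contact_force: [-0.4, 1.1, -0.0]
opening: 0.0175
grasp_force: 58.6
```

```bash
python3 - <<'E'
from h import *
s=telemetry.observe();im=vision.grab_frame("wrist");cv2.imwrite("pics/w6.png",im)
C=cam("wrist",s);p=np.array(s["ee_pos"]);Rm=R.from_euler("xyz",s["tool_rot"]).as_matrix()
print(p,s["tool_rot"],s["contact_force"],s["opening"])
for q in([0,.004,.0773],[0,.002,.0773],[.009,.004,.0773],[.009,.004,.0073],[.009,-.004,.0073]):print(q,proj(C,p+Rm@q))
print("anvil",proj(C,np.array([.5333,-.0911,.085])))
x,y=225,130
cv2.imwrite("pics/w6v.png",cv2.resize(im[y:y+120,x:x+100],(660,792)[:2] if 0 else (500,600),interpolation=cv2.INTER_CUBIC))
E
```

```text
[ 0.52897509 -0.08983663  0.24096711] [-3.14061118e+00 -4.91652887e-04  1.69303884e+00] [-0.41800424  1.07515043 -0.02250843] 0.01748165490182898
[0, 0.004, 0.0773] [281.97625783 218.51301772]
[0, 0.002, 0.0773] [279.12465819 218.51562863]
[0.009, 0.004, 0.0773] [282.04206857 206.16968116]
[0.009, 0.004, 0.0073] [285.02830316 245.23214548]
[0.009, -0.004, 0.0073] [268.70314026 245.24764699]
anvil [280.53054183 194.29314497]
```

View pics/w6v.png

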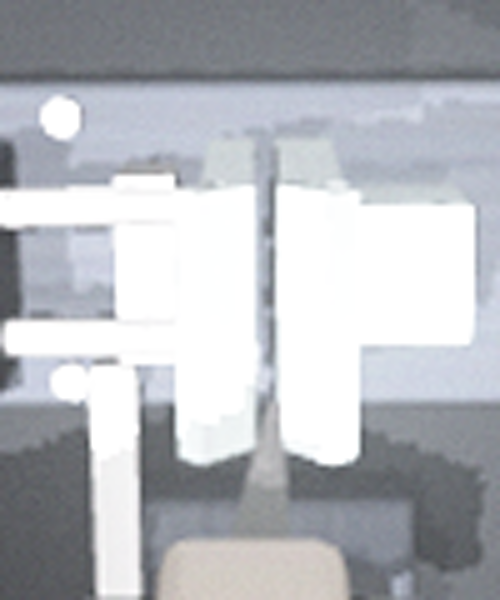

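The tip's flat edge and the anvil edge both sit at crop column 276. With the depth difference, the flat face is about 1.1 mm short of the anvil, and the gap is about 3.9 mm. I'm shifting 0.4 mm toward the anvil and lowering.

>>> servo_tool(
  deltas=[
    {"x": 0.003,"y": -0.012,"z": -0.1,"rx": 0,"ry": 0,"rz": 0},
    {"x": 0,"y": 0,"z": -0.2,"rx": 0,"ry": 0,"rz": 0},
    {"x": 0,"y": 0,"z": -0.15,"rx": 0,"ry": 0,"rz": 0},
    {"x": 0,"y": 0,"z": -0.1,"rx": 0,"ry": 0,"rz": 0},
    {"x": 0,"y": 0,"z": -0.05,"rx": 0,"ry": 0,"rz": 0},
    {"x": 0,"y": 0,"z": 0,"rx": 0,"ry": 0,"rz": 0},
    {"x": 0,"y": 0,"z": 0,"rx": 0,"ry": 0,"rz": 0},
  ],
)

```text
time_s: 13.25
ee_pos: [0.5297, -0.093, 0.1701]
tool_rot: [3.141, 0.0, 1.691]
contact_force: [0.5, -0.5, -1.0]
opening: 0.0172
grasp_force: 58.6
```

```bash
cat > avg.py <<'E'
from h import *
import sys
F=[];M=[];P=[]
for i in range(int(sys.argv[1])):
    im=vision.grab_frame("wrist");s=telemetry.observe();F.append(s["contact_force"]);M.append(s["moment"]);P.append(s["ee_pos"])
F=np.array(F);np.set_printoptions(precision=4,suppress=True)
n=np.array([np.cos(.12),np.sin(.12),0]);
print("F",F.mean(0),"sd",F.std(0),"Fn",F.mean(0)@n,"M",np.mean(M,0),"P",np.mean(P,0),"tip z",np.mean(P,0)[2]-.0773,"t",s["time_s"],s["tool_rot"])
E
python3 avg.py 8
```

```text
F [-0.0389 -0.0973 -0.9588] sd [0.3965 0.7542 0.4005] Fn -0.050300647824993924 M [-0.0053  0.0066  0.0028] P [ 0.5295 -0.0929  0.1699] tip z 0.09255139798435606 t 13.65 [ 3.1415 -0.0001  1.6907]
```

>>> servo_tool(
  deltas=[
    {"x": 0,"y": 0,"z": -0.035,"rx": 0,"ry": 0,"rz": 0},
    {"x": 0,"y": 0,"z": -0.035,"rx": 0,"ry": 0,"rz": 0},
    {"x": 0,"y": 0,"z": -0.035,"rx": 0,"ry": 0,"rz": 0},
    {"x": 0,"y": 0,"z": -0.035,"rx": 0,"ry": 0,"rz": 0},
    {"x": 0,"y": 0,"z": 0,"rx": 0,"ry": 0,"rz": 0},
  ],
)

```text
time_s: 14.28
ee_pos: [0.529, -0.0929, 0.1522]
tool_rot: [-3.141, -0.0, 1.691]
contact_force: [-0.8, 0.4, -0.3]
opening: 0.0171
grasp_force: 58.6
```

```bash
python3 avg.py 8
```

```text
F [ 0.0533  0.1989 -0.9262] sd [0.5205 0.3919 0.101 ] Fn 0.07675665540406544 M [ 0.0092 -0.0104 -0.0125] P [ 0.5294 -0.0929  0.1528] tip z 0.07546784122296447 t 14.675 [ 3.1415 -0.0001  1.6906]
```

>>> servo_tool(
  deltas=[
    {"x": 0.004,"y": 0.0005,"z": 0,"rx": 0,"ry": 0,"rz": 0},
    {"x": 0,"y": 0,"z": 0,"rx": 0,"ry": 0,"rz": 0},
  ],
)

```text
time_s: 14.92
ee_pos: [0.5298, -0.0928, 0.1527]
tool_rot: [-3.142, -0.0, 1.691]
contact_force: [0.3, -0.3, -0.9]
opening: 0.0172
grasp_force: 58.6
```

```bash
python3 avg.py 8
```

```text
F [ 0.0119  0.2646 -0.6174] sd [0.5163 0.7225 0.5951] Fn 0.043497816815343565 M [-0.001  -0.0026 -0.0064] P [ 0.5298 -0.0928  0.1527] tip z 0.07537291018033941 t 15.325 [-3.1416 -0.      1.6906]
```

>>> servo_tool(
  deltas=[
    {"x": 0.003,"y": 0.0005,"z": 0,"rx": 0,"ry": 0,"rz": 0},
    {"x": 0,"y": 0,"z": 0,"rx": 0,"ry": 0,"rz": 0},
  ],
)

```text
time_s: 15.58
ee_pos: [0.5301, -0.0928, 0.1527]
tool_rot: [-3.142, -0.0, 1.691]
contact_force: [-1.0, -0.4, -0.7]
opening: 0.0174
grasp_force: 58.6
```

```bash
python3 avg.py 8
```

```text
F [-0.3239  0.1645 -0.5895] sd [0.4765 0.4453 0.3785] Fn -0.3018360469851557 M [ 0.0077  0.003  -0.0042] P [ 0.5301 -0.0928  0.1527] tip z 0.0753791217592747 t 15.975 [-3.1415 -0.0001  1.6906]
```

>>> servo_tool(
  deltas=[
    {"x": 0.003,"y": 0.0005,"z": 0,"rx": 0,"ry": 0,"rz": 0},
    {"x": 0,"y": 0,"z": 0,"rx": 0,"ry": 0,"rz": 0},
  ],
)

```text
time_s: 16.23
ee_pos: [0.5303, -0.0928, 0.1526]
tool_rot: [-3.141, -0.0, 1.691]
contact_force: [-1.5, -0.2, -0.3]
opening: 0.0175
grasp_force: 58.7
```

```bash
python3 avg.py 8
```

```text
F [-1.8136 -0.4384 -0.0115] sd [0.4773 0.6158 0.6739] Fn -1.853081214911081 M [-0.0433  0.5141  0.0071] P [ 0.5303 -0.0928  0.1526] tip z 0.07531827345952656 t 16.625 [-3.1412 -0.0001  1.6905]
```

>>> servo_tool(
  deltas=[
    {"x": 0.003,"y": 0.0005,"z": 0,"rx": 0,"ry": 0,"rz": 0},
    {"x": 0,"y": 0,"z": 0,"rx": 0,"ry": 0,"rz": 0},
  ],
)

```text
time_s: 16.88
ee_pos: [0.5305, -0.0928, 0.1526]
tool_rot: [-3.141, -0.0, 1.69]
contact_force: [-3.8, 0.1, 1.2]
opening: 0.0174
grasp_force: 58.9
```

```bash
python3 avg.py 8
```

```text
F [-4.7703 -0.608   1.8882] sd [0.6548 0.2887 0.4995] Fn -4.808745186831461 M [-0.1343  1.3691  0.0111] P [ 0.5305 -0.0927  0.1526] tip z 0.07528144486183484 t 17.275 [-3.1409 -0.0001  1.6904]
```

>>> servo_tool(
  deltas=[
    {"x": -0.004,"y": -0.0005,"z": 0,"rx": 0,"ry": 0,"rz": 0},
    {"x": 0,"y": 0,"z": -0.03,"rx": 0,"ry": 0,"rz": 0},
    {"x": 0,"y": 0,"z": -0.03,"rx": 0,"ry": 0,"rz": 0},
    {"x": 0,"y": 0,"z": -0.02,"rx": 0,"ry": 0,"rz": 0},
    {"x": 0,"y": 0,"z": 0,"rx": 0,"ry": 0,"rz": 0},
  ],
)

```text
time_s: 17.9
ee_pos: [0.5304, -0.0926, 0.1426]
tool_rot: [-3.141, 0.0, 1.691]
contact_force: [-2.3, -1.6, -1.0]
opening: 0.0174
grasp_force: 58.7
```

```bash
python3 avg.py 8
```

```text
F [-2.6259 -0.3402 -2.1613] sd [0.5982 0.3841 0.277 ] Fn -2.6477010829262637 M [-0.0946  0.7854  0.0248] P [ 0.5303 -0.0926  0.1429] tip z 0.06562434746560099 t 18.3 [-3.1415 -0.0002  1.6907]
```

>>> servo_tool(
  deltas=[
    {"x": -0.0016,"y": 0,"z": -0.01,"rx": 0,"ry": 0,"rz": 0},
    {"x": 0,"y": 0,"z": -0.015,"rx": 0,"ry": 0,"rz": 0},
    {"x": 0,"y": 0,"z": -0.015,"rx": 0,"ry": 0,"rz": 0},
    {"x": 0,"y": 0,"z": -0.005,"rx": 0,"ry": 0,"rz": 0},
    {"x": 0,"y": 0,"z": -0.003,"rx": 0,"ry": 0,"rz": 0},
    {"x": 0,"y": 0,"z": 0,"rx": 0,"ry": 0,"rz": 0},
  ],
)

```text
time_s: 19.05
ee_pos: [0.5303, -0.0927, 0.1373]
tool_rot: [3.141, 0.0, 1.691]
contact_force: [-2.5, -1.6, -1.0]
opening: 0.0174
grasp_force: 58.8
```

```bash
python3 avg.py 8
```

```text
F [-1.8398 -0.6736 -0.8616] sd [0.3988 0.4619 0.5158] Fn -1.907200986716529 M [-0.1663  0.5119  0.004 ] P [ 0.5303 -0.0927  0.1373] tip z 0.06001583187020308 t 19.45 [3.1415 0.     1.6907]
```

>>> servo_tool(
  deltas=[
    {"x": 0,"y": 0,"z": -0.015,"rx": 0,"ry": 0,"rz": 0},
    {"x": 0,"y": 0,"z": -0.01,"rx": 0,"ry": 0,"rz": 0},
    {"x": 0,"y": 0,"z": -0.003,"rx": 0,"ry": 0,"rz": 0},
    {"x": 0,"y": 0,"z": 0,"rx": 0,"ry": 0,"rz": 0},
  ],
)

```text
time_s: 19.95
ee_pos: [0.5302, -0.0926, 0.1339]
tool_rot: [-3.142, -0.0, 1.691]
contact_force: [-0.4, 0.1, -1.8]
opening: 0.0176
grasp_force: 58.6
```

```bash
python3 avg.py 8
```

```text
F [-0.8737 -0.065  -1.63  ] sd [0.4139 0.5774 0.3856] Fn -0.8751671523319742 M [-0.034   0.2962 -0.0028] P [ 0.5302 -0.0926  0.1339] tip z 0.056620457962954826 t 20.35 [ 3.1415 -0.0001  1.6907]
```

>>> servo_tool(
  deltas=[
    {"x": 0,"y": 0,"z": -0.01,"rx": 0,"ry": 0,"rz": 0},
    {"x": 0,"y": 0,"z": -0.01,"rx": 0,"ry": 0,"rz": 0},
    {"x": 0,"y": 0,"z": -0.004,"rx": 0,"ry": 0,"rz": 0},
    {"x": 0,"y": 0,"z": 0,"rx": 0,"ry": 0,"rz": 0},
  ],
)

```text
time_s: 20.85
ee_pos: [0.5302, -0.0927, 0.131]
tool_rot: [3.142, 0.0, 1.691]
contact_force: [-0.6, -0.1, -1.7]
opening: 0.0171
grasp_force: 58.7
```

```bash
python3 avg.py 8
```

```text
F [-0.3396 -0.2107 -1.4009] sd [0.3897 0.3737 0.3456] Fn -0.3623350535717714 M [-0.0923  0.1516 -0.0031] P [ 0.5302 -0.0927  0.1311] tip z 0.05375095897644443 t 21.25 [-3.1416  0.      1.6906]
```

>>> servo_tool(
  deltas=[
    {"x": 0,"y": 0,"z": -0.008,"rx": 0,"ry": 0,"rz": 0},
    {"x": 0,"y": 0,"z": -0.008,"rx": 0,"ry": 0,"rz": 0},
    {"x": 0,"y": 0,"z": -0.008,"rx": 0,"ry": 0,"rz": 0},
  ],
)

```text
time_s: 21.62
ee_pos: [0.5303, -0.0928, 0.1284]
tool_rot: [3.141, -0.0, 1.691]
contact_force: [-2.1, -0.6, 2.4]
opening: 0.017
grasp_force: 59.2
```

```bash
python3 avg.py 8
```

```text
F [-1.4541 -0.1763  1.6908] sd [0.5254 0.5643 0.3657] Fn -1.4647947952448066 M [-0.1591  0.37    0.0156] P [ 0.5303 -0.0928  0.1282] tip z 0.05093280230862078 t 22.025 [3.1414 0.0001 1.6906]
```

>>> servo_tool(
  deltas=[
    {"x": 0,"y": 0,"z": -0.008,"rx": 0,"ry": 0,"rz": 0},
    {"x": 0,"y": 0,"z": -0.008,"rx": 0,"ry": 0,"rz": 0},
    {"x": 0,"y": 0,"z": -0.008,"rx": 0,"ry": 0,"rz": 0},
  ],
)

```text
time_s: 22.4
ee_pos: [0.5302, -0.0927, 0.1253]
tool_rot: [3.142, -0.0, 1.691]
contact_force: [-0.8, 0.1, 3.2]
opening: 0.0175
grasp_force: 59.2
```

```bash
python3 avg.py 8
```

```text
F [-0.1626 -0.6324  0.5786] sd [0.3037 0.4461 1.0191] Fn -0.23711457350160334 M [-0.0986  0.1135  0.0499] P [ 0.5302 -0.0927  0.1252] tip z 0.047901977206259314 t 22.8 [-3.1415 -0.      1.6907]
```

>>> servo_tool(
  deltas=[
    {"x": 0,"y": 0,"z": -0.0015,"rx": 0,"ry": 0,"rz": 0},
    {"x": 0,"y": 0,"z": -0.0015,"rx": 0,"ry": 0,"rz": 0},
    {"x": 0,"y": 0,"z": -0.0015,"rx": 0,"ry": 0,"rz": 0},
    {"x": 0,"y": 0,"z": -0.0015,"rx": 0,"ry": 0,"rz": 0},
  ],
)

```text
time_s: 23.3
ee_pos: [0.5303, -0.0927, 0.1247]
tool_rot: [3.141, -0.0, 1.691]
contact_force: [-1.5, -0.7, 2.2]
opening: 0.017
grasp_force: 59.2
```

```bash
python3 avg.py 6; python3 avg.py 10
```

```text
F [-0.5983  0.0257  2.9766] sd [0.3657 0.4316 0.4682] Fn -0.5908770858418998 M [-0.0475  0.2773  0.0476] P [ 0.5302 -0.0927  0.1246] tip z 0.04734668573191929 t 23.6 [ 3.1415 -0.0001  1.6906]
F [-0.7007 -0.1763  3.0349] sd [0.3108 0.5174 0.5028] Fn -0.7167746633427838 M [-0.0498  0.2082  0.02  ] P [ 0.5302 -0.0927  0.1246] tip z 0.04731933577356713 t 24.1 [ 3.1415 -0.0001  1.6906]
```

Steady drag is about 3.8 N at 38 mm depth, with the flat face lightly on the anvil. One last look before handing in.

```bash
python3 - <<'E'
from h import *
a=vision.grab_frame("scene");b=vision.grab_frame("top")
cv2.imwrite("pics/fin.png",np.hstack([cv2.resize(a[120:260,170:300],(400,430),interpolation=cv2.INTER_CUBIC),cv2.resize(b[170:270,295:388],(400,430),interpolation=cv2.INTER_CUBIC)]))
E
```

```text
(no output)
```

View pics/fin.png

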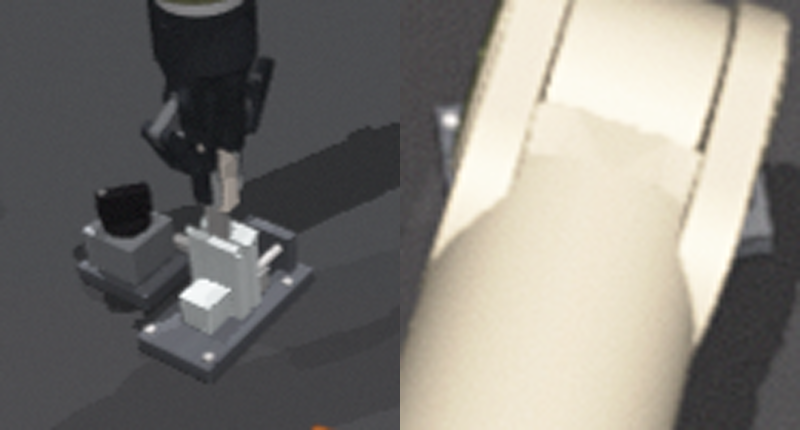

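The knob stands turned at crop (125,210), and the blade is held upright between the plates at (222,215). Handing in.

```bash
python3 -c "
from cell import manip
print(manip.close_job())"
```

```text
the job is handed in; nothing more can be done
None
```

The job is handed in, with no verdict returned: I turned the knob about 1.35 rad to its stop, and the arm is holding the blade about 38 mm into the throat, flat face lightly on the fixed plate, at about 3.8 N of drag after roughly 24 of the 64 s.

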